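Set the tab-lock output selector on a repair bench

ROBOT

A 6-joint arm with a two-finger parallel gripper is mounted at the origin on the work surface. World frame = base frame: x ahead of the robot, y to its left, z up, the work surface at z = 0. Lengths are in m, angles in rad, forces in N, time in s.
With the tool pointing down it reaches from about 0.3 to 0.775 m from the base axis. Payload 14.6 kg.
Tool frame: the origin (TCP) lies at the very end of the fingers, on their centre line; the grasp point (between the pads) lies 19 mm behind it; x points along the fingers, y is the direction in which the jaws open and shut, and the axes are right-handed (so a half turn about x gives the same grasp; the last joint's range is limited). The gripper opens to 94 mm and grips with 3 to 60 N. Pads are 16 mm wide; open, the fingers measure 119 mm over their backs; the gripper's body (75 mm by 177 mm) begins 78 mm behind the grasp point.
Start: joints at [-1.203, 0.3, 1.521, -0, 1.321, -0.067], TCP at [0.232, -0.499, 0.205] pointing down, gripper open.
Joint ranges: [-3.03, 3.03], [-0.79, 2.21], [0.23, 2.52], [-1.04, 4.18], [0, 3.07], [-2.55, 2.55]. Speed limits (rad/s): [2.22, 2.22, 2.57, 3.14, 3.14, 3.14].

INTERFACE

Orientations are given as [roll, pitch, yaw] about the fixed x, y, z axes, in that order (R = Rz(yaw) Ry(pitch) Rx(roll)).
In Python, from station import ctrl, viewer, hand_in gives the robot as it stands. The module is installed in compiled form; this text tells all that it offers.
- The arm moves only by the tool play_rows, never from a script. Its argument "deltas" is a list that holds one entry, the list of rows, each a list of 7 numbers: the shift along the tool's x, y, z in mm, then the turn, a rotation vector about the tool's x, y, z in rad, then the finger opening in mm, from 0 to 94. In form: [[[dx, dy, dz, ax, ay, az, gripper], ...]]. A call has 1 to 10 rows; each row shifts and turns the commanded pose from where the row before left it, along the tool's axes as they then stand; what a row does not reach is not made up. A row lasts 1/10 s, in which the tool goes at most 50 mm and 8.59 degrees, less where a joint would pass 70% of its speed; a pose out of reach is approached as far as the arm can. A call with a gripper value outside its range is refused whole. The fingers move at their own pace and stop on an object; "grip_force" is the grip in N (left out, the last holds). Time passes only in rows, so rows that do not move let the fingers close. It gives the time, the measured TCP pose, the force and the opening at its end, in the units of the state.
- ctrl.get_obs(): the state, without advancing time (a new reading comes with each control period).
- viewer.camera(name): name is "side" or "top" or "wrist"; returns a dict with "img" (384x512x3 uint8, red, green, blue), "fx", "fy", "cx", "cy" (pixels), "distortion" ([k1, k2, p1, p2, k3] as OpenCV has them; the pictures are not rectified), "rvec" (rotation vector, rad) and "tvec" (3), from world to camera coordinates, as OpenCV has them. Camera axes: x right, y down, z forward; pixel columns grow to the right and rows downward; lengths in m; the calibration is good to about 2 mm. A picture is of the moment at which its call begins. There is no depth.
- hand_in(): hands the job in, once; it reports no verdict.
The state is a dict: "time_s": time; "qpos": joint angles; "joint_vel": joint speeds; "tau": joint torques, N m; "ee_pos": TCP position; "eef_rot": TCP orientation; "force": force on the tool from outside, world axes, zero at the start; "moment": the same for the moment, N m; "grip_width": finger opening in m.
Only numpy, scipy, OpenCV 4.12 (cv2) and the standard library are available. Lean on these libraries where they do the work, as an engineer would, in place of code of your own. Each camera call takes 0.05 s, during which the arm holds its last target.

TASK

The output selector on top of the grey bench power unit is parked between its two outlets. Pinch both release tabs on the knob, turn it until the white pointer points at the outlet that carries the tall plug, and let go so that both tabs spring back out and lock the knob there. Do not knock the multimeter, the jar or the screwdriver about.

Things in the scene. Friction and masses are not known exactly. Their poses are not given: they have to be found in the camera images.
- unit: Grey bench power unit, 220 x 260 x 90 mm (x, y, z), fixed to the bench; origin at the centre of its underside. The selector knob stands on its flat top, its upright axis 30 mm from the centre towards the unit's own -x. The two outlets are on the top, 115 mm from the knob's axis, at 50 degrees to either side of the unit's own +x as seen from the knob.
- selector_grip (a point): Point on the knob's upright axis, 40 mm above the unit's top (130 mm above the bench): the height to pinch the tabs. Its x axis runs along the pointer, its y axis through the two tabs. A fixed notched collar round the knob (124 mm across) reaches 15 mm and the pointer 22 mm above the unit's top: fingers can go down outside the tabs to about 19 mm above the unit's top.
- selector_aim (a point): Point on the line of the white pointer, 115 mm from the knob's axis, at the height of the unit's top; it turns with the knob. It lies at the centre of an outlet when the pointer points straight at it. The pointer itself is a white bar that ends 66 mm from the axis.
- selector (a joint): Knob angle in rad, counter-clockwise from above: 0 = parked, pointer along the unit's +x; +0.873 and -0.873 = pointer straight at the outlet on the unit's +y or -y side; end stops at +-0.96. The collar has notches at these three places, with about 0.09 rad of play either way. It turns only while both tabs are pressed in, then with about 0.05 N m.
- tab_left (a joint): Travel in m of the tab on the +y side of selector_grip: 0 = sprung out, 0.010 = fully in, at the round hub; freed from its notch at about 5 mm. Spring 4 N out, 10.5 N fully in; it springs out only at a notch. An upright grey plate with a flat outer face 22 mm wide, from 9 to 56 mm above the unit's top; the two tabs measure 56 mm over their outer faces when out, 36 mm when both are fully in.
- tab_right (a joint): The same for the tab on the -y side of point selector_grip.
- plug: Tall black round plug, 42 mm across at its foot and 60 mm high, fixed upright in one of the two outlets; origin at the centre of its underside. Its outlet is the one wanted.
- cap: Low black round blanking cap, 42 mm across and 9 mm high, fixed on the other outlet; origin at the centre of its underside.
- meter: Bystander: grey hand multimeter lying on the bench, 150 x 75 x 34 mm along its x, y, z; origin at the centre of its underside.
- jar: Bystander: white round jar with black lid, 56 mm across, 65 mm high, standing on the bench; origin at the centre of its underside.
- driver: Bystander: screwdriver lying on the bench beyond the unit, 170 mm long along its own x, 26 mm thick; origin at the middle of its length, on the bench.

How it is judged:
On the way, in this order (a step that is already met when the one before it is completed fails the run):
1. both release tabs are pressed in together (value of joint each of tab_left, tab_right above 0.003 m), for 0.1 s.
2. the pointer has been turned to the outlet with the tall plug (horizontal distance between selector_aim and plug below 0.016 m), for 0.1 s.
At the end, for the whole second after the job is handed in: The pointer's line passes within 16 mm (8 degrees) of the centre of the tall plug, both tabs have sprung out to within 2 mm, so that the knob is locked in that notch, and the knob is at rest (horizontal distance between selector_aim and plug below 0.016 m and value of joint each of tab_left, tab_right below 0.002 m and velocity of joint selector between -0.05 and 0.05 rad/s); the robot touches nothing.
It fails at once if the multimeter has been pushed more than 40 mm or tipped over (distance of meter from where it was at the start of the episode above 0.04 m or angle between meter's own z axis and vertical above 0.6 rad).
It fails at once if the jar has been pushed more than 40 mm or tipped over (distance of jar from where it was at the start of the episode above 0.04 m or angle between jar's own z axis and vertical above 0.6 rad).
It fails at once if the screwdriver has been pushed more than 40 mm (distance of driver from where it was at the start of the episode above 0.04 m).
It also fails if it takes over 34 s, if anything falls off the work surface, if the arm or the gripper's body presses on something with over 40 N, if the wrist force passes 120 N, or if a joint passes its speed limit or range.

## Working session

There is one attempt and no reset: what is moved stays moved. The work goes in short steps, Python scripts to look and compute and a tool call to move; the robot and the scene stay as the last step left them, time stands still between calls to the robot, and variables do not carry over. Pictures are saved under pics/ and viewed, and the job is handed in when it is done.

Besides the shell and the picture viewer there is one more tool, called as name(argument=value, ...) on one line, values as JSON. play_rows: Moves the arm, as the interface text tells. Its arguments: {"type":"object","properties":{"deltas":{"type":"array","items":{"type":"array","items":{"type":"array","items":{"type":"number"}}}},"grip_force":{"type":"number"}},"required":["deltas"]}

```bash
mkdir -p pics
python3 - <<'E'
from station import ctrl, viewer
import cv2,pickle
o=ctrl.get_obs();print({k:o[k] for k in('time_s','ee_pos','eef_rot','grip_width','qpos')})
d={}
for n in("top","side"):
    c=viewer.camera(n);d[n]=c;cv2.imwrite(f"pics/{n}0.png",c["img"][:,:,::-1])
    print(n,c["fx"],c["distortion"],c["rvec"],c["tvec"])
pickle.dump(d,open("cams.pkl","wb"))
E
```

```text
{'time_s': 0.0, 'ee_pos': array([ 0.2315837 , -0.49858104,  0.20488835]), 'eef_rot': array([-1.6421053 ,  1.56963064,  1.93427748]), 'grip_width': 0.09417639592846938, 'qpos': array([-1.20259063e+00,  3.00480032e-01,  1.52156474e+00,  5.68412772e-06,
        1.32071355e+00, -6.65858337e-02])}
top 389.6902898760632 [-0.12700383  0.          0.          0.          0.        ] [ 2.20983574 -2.17307722  0.06716584] [0.03412744 0.63061229 0.92268245]
side 366.9265643983396 [-0.02178954  0.          0.          0.          0.        ] [ 0.20198211 -2.72235647  1.39001606] [0.63336506 0.12204823 0.99785825]
```

View pics/top0.png

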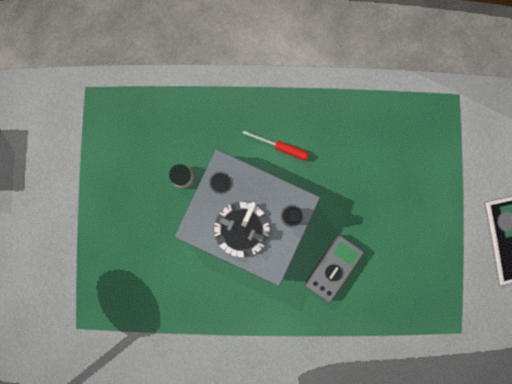

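View pics/side0.png

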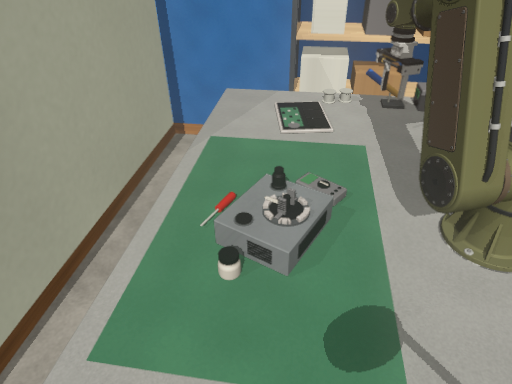

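Run:
```python
import cv2
im=cv2.imread("pics/top0.png");print(im.shape)
cv2.imwrite("pics/top0z.png",cv2.resize(im[30:230,180:446],None,fx=3,fy=3,interpolation=cv2.INTER_CUBIC))
```

```text
(384, 512, 3)
```

View pics/top0z.png

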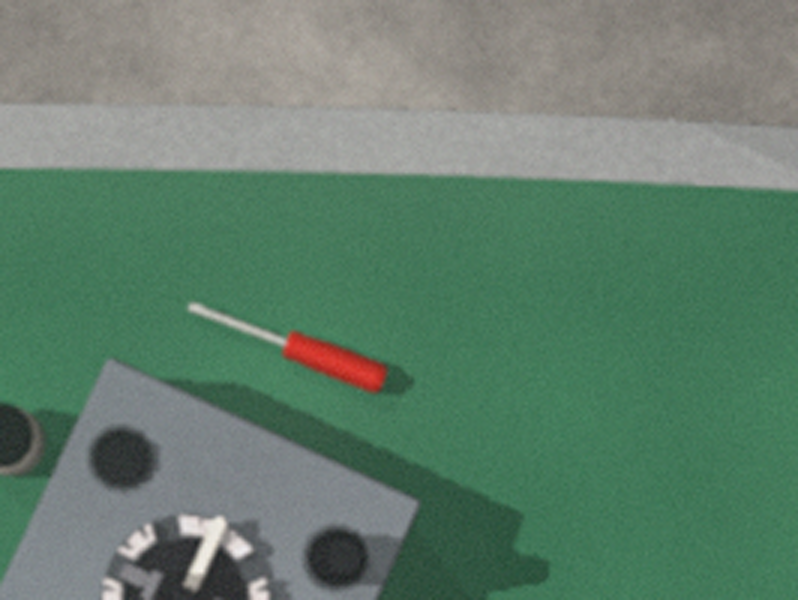

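```bash
cat > h.py <<'E'
import numpy as np,cv2,pickle
d=pickle.load(open("cams.pkl","rb"))
def K(c):return np.array([[c["fx"],0,c["cx"]],[0,c["fy"],c["cy"]],[0,0,1.]])
def ray(c,uv,z):
    p=cv2.undistortPoints(np.array([[uv]],float),K(c),np.array(c["distortion"]))[0,0]
    R=cv2.Rodrigues(np.array(c["rvec"],float))[0];t=np.array(c["tvec"]).ravel()
    C=-R.T@t;v=R.T@np.array([p[0],p[1],1]);return C+v*(z-C[2])/v[2]
def proj(c,P):
    return cv2.projectPoints(np.array(P,float).reshape(-1,1,3),np.array(c["rvec"],float),np.array(c["tvec"],float),K(c),np.array(c["distortion"]))[0][:,0]
E
python3 - <<'E'
import cv2
im=cv2.imread("pics/side0.png")
cv2.imwrite("pics/side0z.png",cv2.resize(im[150:290,180:360],None,fx=4,fy=4,interpolation=cv2.INTER_CUBIC))
E
```

```text
(no output)
```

View pics/side0z.png

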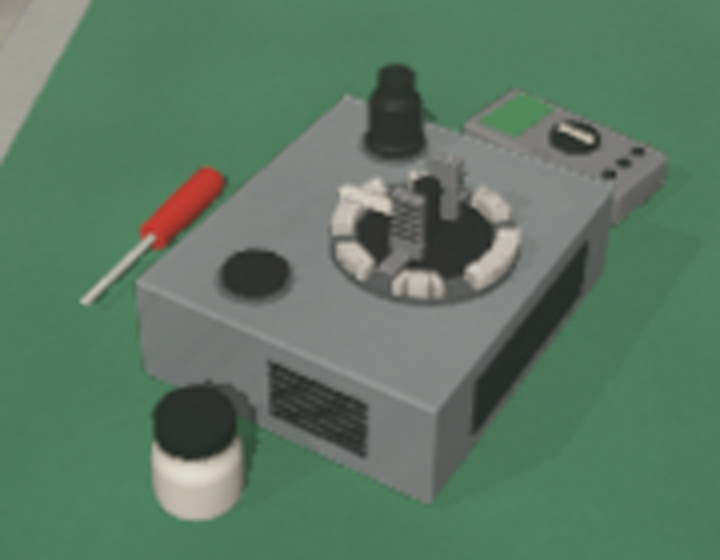

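The top picture shows the unit's top corners near (217,150), (319,198), (280,285) and (177,237). The tall plug is at about (292,215) on the clockwise side of the pointer, and the low cap is at (221,183). The side picture confirms that the plug by the meter is the tall one.

Run:
```python
from h import *
from scipy.optimize import least_squares
T=[(217,150),(319,198),(280,285),(177,237)]
S={0:(214.3,221.3),1:(266.8,174),2:(333.8,200),3:(288.8,253)}
for p in T: print(ray(d["top"],p,.09))
# order T: +x+y, +x-y, -x-y,-x+y
L=np.array([[.11,.13],[.11,-.13],[-.11,-.13],[-.11,.13]])
def W(q,l,z):
    c,s=np.cos(q[2]),np.sin(q[2]);l=np.atleast_2d(l);return np.c_[q[0]+c*l[:,0]-s*l[:,1],q[1]+s*l[:,0]+c*l[:,1],np.full(len(l),z)]
f1=lambda q:(proj(d["top"],W(q,L,.09))-T).ravel()
f2=lambda q:(proj(d["side"],W(q,L,.09))-np.array([S[i] for i in range(4)])).ravel()
q0=[.5,0,-.4]
for f in(f1,f2,lambda q:np.r_[f1(q),f2(q)]):
    r=least_squares(f,q0);q=r.x;print(q,np.abs(r.fun).max())
    k=W(q,[-.03,0],.13)[0];print("knob",k,"plug",W(q,[-.03+.115*np.cos(.873),-.115*np.sin(.873)],.15)[0])
print(r.fun.round(1))
print(ray(d["top"],(292,214),.15), ray(d["top"],(242,229),.105))
for n,a in(("top",3),("side",3)):
    im=d[n]["img"][:,:,::-1].copy()
    c=q[2]
    big=cv2.resize(im,None,fx=3,fy=3,interpolation=cv2.INTER_CUBIC)
    ax=W(q,[-.03,0],.13)[0]
    pts=[W(q,[-.03,0],.146),W(q,[-.03,.028],.146),W(q,[-.03,-.028],.146),W(q,[.036,0],.112),W(q,[.0439,-.088],.15),W(q,[.0439,.088],.099)]+[W(q,[-.03+.062*np.cos(t),.062*np.sin(t)],.105) for t in np.arange(0,6.28,.4)]
    pts=np.array(pts)[:,0]
    for u in proj(d[n],pts): cv2.circle(big,tuple(int(v) for v in (u*3+1)),2,(0,0,255),-1)
    uc=proj(d[n],ax)[0]*3;x,y=int(uc[0])-350,int(uc[1])-290
    cv2.imwrite(f"pics/{n}chk.png",big[max(y,0):y+560,max(x,0):x+700])
```

```text
[0.72779105 0.12963075 0.09      ]
[ 0.62322938 -0.10129416  0.09      ]
[ 0.42838252 -0.01655376  0.09      ]
[0.53067629 0.21482616 0.09      ]
[ 0.57758617  0.05665738 -0.41585447] 2.3998896226300985
knob [0.55014303 0.06877653 0.13      ] plug [ 0.58213848 -0.04168292  0.15      ]
[ 0.57740785  0.06622595 -0.4268191 ] 2.820817568145401
knob [0.55009924 0.07864527 0.13      ] plug [ 0.58088165 -0.03215835  0.15      ]
[ 0.57772325  0.05894728 -0.41963404] 4.633855836205271
knob [0.5503261  0.07117007 0.13      ] plug [ 0.58190384 -0.03940953  0.15      ]
[-1.4 -1.5  1.5 -0.9 -0.7  1.8 -3.4  0.1 -0.9 -1.9  0.1 -1.4  1.  -4.6
  0.7 -0.5]
[ 0.5855738  -0.03501896  0.15      ] [0.55168178 0.06948697 0.105     ]
```

View pics/topchk.png

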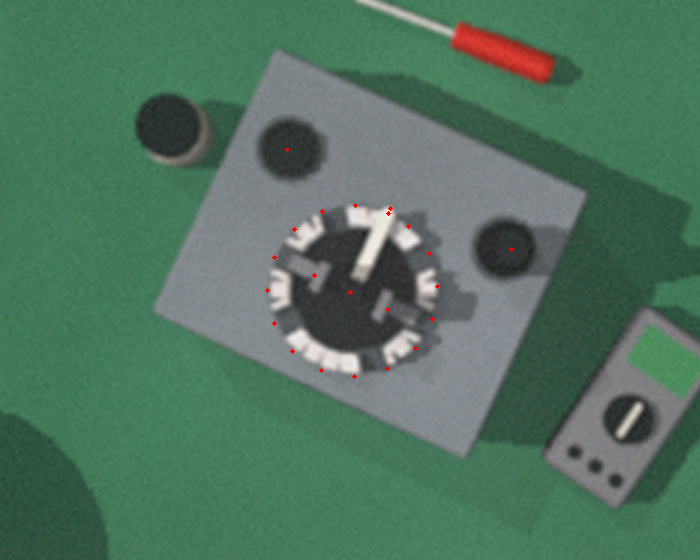

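View pics/sidechk.png

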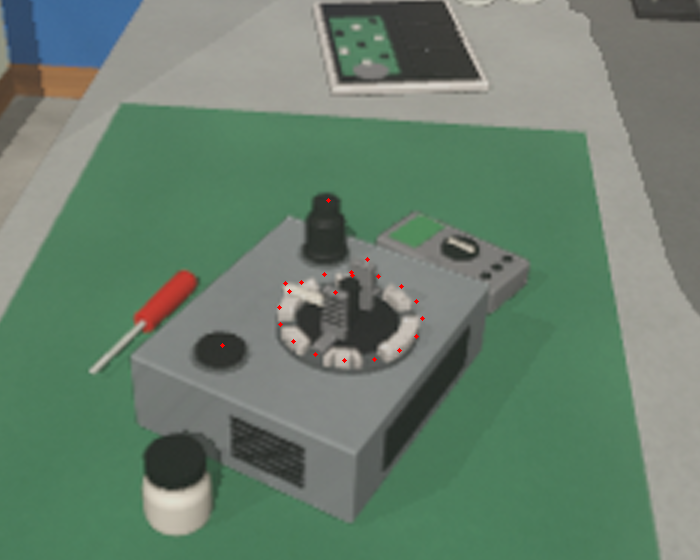

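Run:
```python
from h import *
from scipy.optimize import least_squares
from station import ctrl
from scipy.spatial.transform import Rotation as Ro
uc=None
q=[.57772,.05895,-.41963]
def W(q,l,z):
    c,s=np.cos(q[2]),np.sin(q[2]);l=np.atleast_2d(l);return np.c_[q[0]+c*l[:,0]-s*l[:,1],q[1]+s*l[:,0]+c*l[:,1],np.full(len(l),z)]
u=proj(d["top"],W(q,[-.03,0],.13))[0]*3;off=np.array([int(u[0])-350,int(u[1])-290])
T=(np.array([(275,50),(587,190),(466,458),(153,312)])+off-1)/3
L=np.array([[.11,.13],[.11,-.13],[-.11,-.13],[-.11,.13]])
r=least_squares(lambda q:(proj(d["top"],W(q,L,.09))-T).ravel(),q);print(r.x,r.fun.round(1),W(r.x,[-.03,0],.13))
cc=(np.array([352.5,289.5])+off-1)/3;a=ray(d["top"],cc,.105);print("collar",a)
tip=(np.array([389,212])+off-1)/3;b=ray(d["top"],tip,.112);print("ptr yaw",np.arctan2(b[1]-a[1],b[0]-a[0]))
tl=[(np.array(p)+off-1)/3 for p in((319,276),(383,306))]
P=[ray(d["top"],p,.146) for p in tl];print("tabs",P)
R=Ro.from_euler("xyz",ctrl.get_obs()["eef_rot"]).as_matrix();print(R.round(3), np.arctan2(R[1,1],R[0,1]))
```

```text
[ 0.57901744  0.05931328 -0.41222603] [-0.4 -1.2  0.8  0.   0.6  0.7 -1.1  0.4] [[0.55153051 0.07133277 0.13      ]]
collar [0.55128643 0.0713021  0.105     ]
ptr yaw -0.42492106963745313
tabs [array([0.56129373, 0.09348472, 0.146     ]), array([0.54129107, 0.04871119, 0.146     ])]
[[-0.     0.421 -0.907]
 [ 0.001 -0.907 -0.421]
 [-1.    -0.001 -0.   ]] -1.1360081641080653
```

play_rows(deltas=[[[0,-15,-20,0,0,0,94],[0,-21,-29,0,0,0,94],[0,-21,-29,0,0,0,94],[0,-21,-29,0,0,0,94],[0,-21,-29,0,0,0,94],[0,-21,-29,0,0,0,94],[0,-21,-29,0,0,0,94],[0,-21,-29,0,0,0,94],[0,-21,-29,0,0,0,94],[0,-21,-29,0,0,0,94]]])

```text
time_s: 1.1
ee_pos: [0.401, -0.194, 0.2053]
eef_rot: [-0.882, 1.571, 2.694]
force: [0.4, -0.4, 0.3]
grip_width: 0.0942
```

play_rows(deltas=[[[0,-21,-29,0,0,0,94],[0,-21,-29,0,0,0,94],[0,-21,-29,0,0,0,94],[0,-21,-29,0,0,0,94],[0,-21,-29,0,0,0,94],[0,-21,-29,0,0,0,94],[0,-21,-29,0,0,0,94],[0,-21,-29,0,0,0,94],[0,-10,-17,-0.1,0,0,94],[0,0,0,-0.14,0,0,94]]])

```text
time_s: 2.1
ee_pos: [0.552, 0.0729, 0.2047]
eef_rot: [-0.821, 1.57, 3.001]
force: [0.1, 0.0, 0.3]
grip_width: 0.0942
```

play_rows(deltas=[[[0,0,0,-0.14,0,0,94],[0,0,0,-0.14,0,0,94],[0,0,0,-0.14,0,0,94],[0,0,0,-0.14,0,0,94],[0,0,0,-0.14,0,0,94],[0,0,0,-0.14,0,0,94],[0,0,0,-0.14,0,0,94],[0,0,0,-0.14,0,0,94],[0,0,0,-0.14,0,0,94],[0,0,0,-0.14,0,0,94]]])

```text
time_s: 3.1
ee_pos: [0.5513, 0.0709, 0.2051]
eef_rot: [-2.051, 1.57, -3.112]
force: [0.4, -0.6, -0.2]
grip_width: 0.0939
```

play_rows(deltas=[[[0,0,0,-0.14,0,0,94],[0,0,0,-0.14,0,0,94],[0,0,0,-0.14,0,0,94],[0,0,0,-0.14,0,0,94],[0,0,0,-0.09,0,0,94],[0,0,0,0,0,0,94],[0,0,0,0,0,0,94]]])

```text
time_s: 3.8
ee_pos: [0.5514, 0.0709, 0.2052]
eef_rot: [-2.691, 1.57, -3.111]
force: [0.3, 0.6, -0.2]
grip_width: 0.0937
```

Run:
```python
from station import ctrl, viewer
import cv2,numpy as np
from h import *
from scipy.spatial.transform import Rotation as Ro
c=viewer.camera("wrist")
o=ctrl.get_obs();R=Ro.from_euler("xyz",o["eef_rot"]).as_matrix()
print(o["time_s"],o["ee_pos"],R.round(4),np.arctan2(R[1,1],R[0,1]),o["qpos"],o["force"])
print("shift tool mm",1000*R.T@(np.array([.5513,.0712,.205])-o["ee_pos"]))
im=c["img"][:,:,::-1].copy()
cv2.imwrite("pics/wr1.png",cv2.resize(im,None,fx=1.5,fy=1.5))
print(c["fx"],c["rvec"],c["tvec"],c["distortion"])
pickle.dump(c,open("w.pkl","wb"))
```

```text
3.85 [0.5513812  0.07089917 0.20529711] [[-3.000e-04  4.073e-01  9.133e-01]
 [ 0.000e+00  9.133e-01 -4.073e-01]
 [-1.000e+00 -1.000e-04 -3.000e-04]] 1.1513091575569472 [ 6.19794407e-02  3.13432745e-01  1.50372793e+00  4.04428329e-05
  1.32476890e+00 -1.08933955e+00] [ 0.30330564 -0.39847277 -0.22685771]
shift tool mm [ 0.29714189  0.24170965 -0.1965887 ]
276.5918475253102 [-2.45971935 -1.59637481 -0.19342608] [-0.2899934  -0.48607444  0.27588703] [-0.00477494  0.          0.          0.          0.        ]
```

View pics/wr1.png

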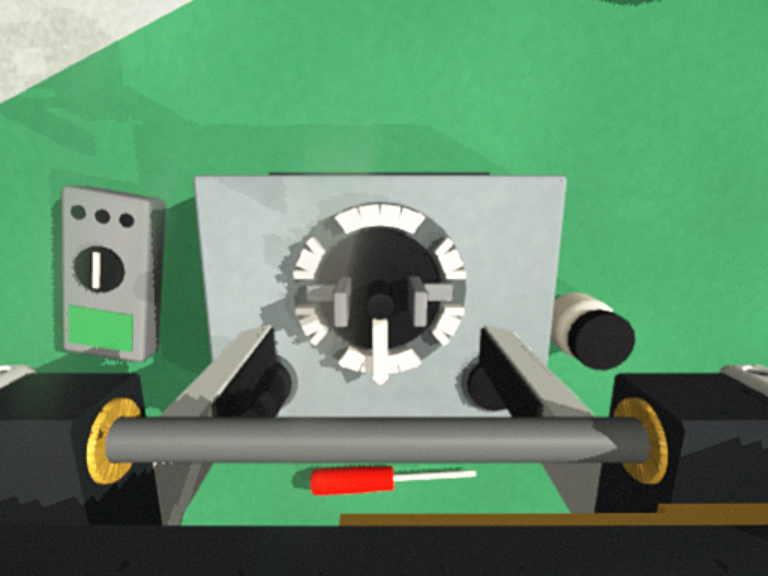

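The wrist view shows the two tabs' outer faces at about x=335 and x=427 (y≈300), with the collar centred near (380,287). The jaws line up with the tabs. I'll compare this with the top camera estimate.

Run:
```python
from h import *
c=pickle.load(open("w.pkl","rb"))
for p,z in(((335,302),.146),((427,300),.146),((380,289),.105),((380,378),.112),((196,178),.09),((566,178),.09)):
    print(p,ray(c,(np.array(p)+.5)/1.5-.5,z))
a=ray(c,(196/1.5,178/1.5),.09);b=ray(c,(566/1.5,178/1.5),.09);print("yaw",np.arctan2(b[1]-a[1],b[0]-a[0])-np.pi/2, np.linalg.norm(a-b))
cv2.imwrite("pics/wz.png",cv2.resize(c["img"][120:260,180:330,::-1],None,fx=5,fy=4,interpolation=cv2.INTER_CUBIC))
```

```text
(335, 302) [0.53827651 0.05026264 0.146     ]
(427, 300) [0.55942484 0.10072318 0.146     ]
(380, 289) [0.55104002 0.07420059 0.105     ]
(380, 378) [0.60908523 0.04838773 0.112     ]
(196, 178) [ 0.4315745  -0.01055925  0.09      ]
(566, 178) [0.53478692 0.22088756 0.09      ]
yaw -0.41947453307514304 0.25345237816134925
```

View pics/wz.png

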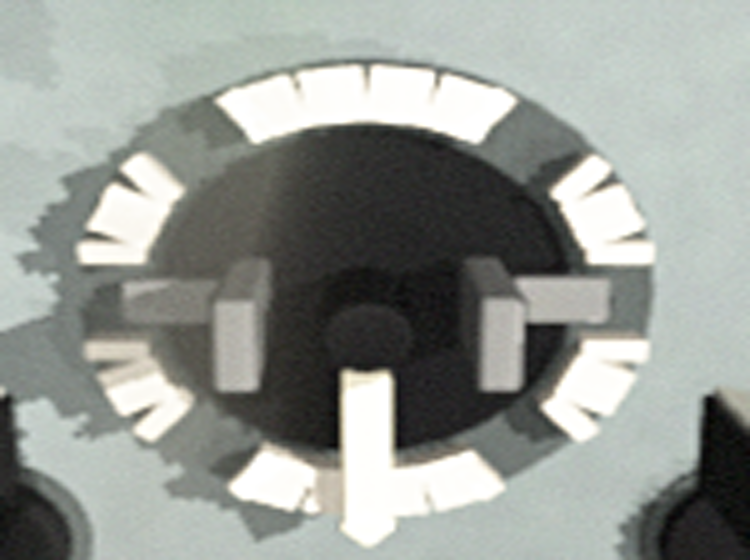

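Run:
```python
from h import *
c=pickle.load(open("w.pkl","rb"))
y=np.array([.4073,.9133,0]);z=np.array([.9133,-.4073,0]);t=np.array([.55138,.0709,.2053])
for s in(-1,1):
  for w in (-8,8): print(s,w,proj(c,t+y*s*.047+z*w/1000), proj(c,t+y*s*.0595+z*w/1000))
print(proj(c,t))
cv2.imwrite("pics/wz2.png",cv2.resize(c["img"][190:300,110:400,::-1],None,fx=2.75,fy=4,interpolation=cv2.INTER_CUBIC))
```

```text
-1 -8 [[180.92862378 217.90100185]] [[162.58255226 217.89425407]]
-1 8 [[182.33366317 239.78925048]] [[164.35439584 239.77834311]]
1 -8 [[319.043809   217.91957454]] [[337.39910502 217.91776009]]
1 8 [[317.68208941 239.81198928]] [[335.67019123 239.80712088]]
[[249.98964875 228.97664379]]
```

View pics/wz2.png

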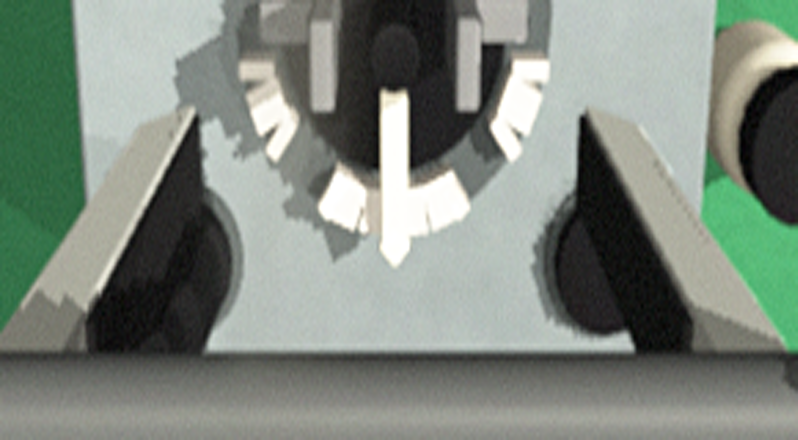

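play_rows(deltas=[[[5,1,0,0,0,0,94],[11,0,0,0,0,0,94],[11,0,0,0,0,0,94],[11,0,0,0,0,0,94],[11,0,0,0,0,0,94],[11,0,0,0,0,0,94],[11,0,0,0,0,0,94],[10,0,0,0,0,0,94],[7,0,0,0,0,0,94],[3,0,0,0,0,0,94]]], grip_force=20)

```text
time_s: 4.85
ee_pos: [0.5517, 0.0718, 0.1136]
eef_rot: [-2.683, 1.57, -3.1]
force: [0.2, -0.3, 1.2]
grip_width: 0.0938
```

play_rows(deltas=[[[0,0,0,0,0,0,70],[0,0,0,0,0,0,62]]])

```text
time_s: 5.05
ee_pos: [0.5521, 0.0718, 0.1148]
eef_rot: [0.426, 1.57, 0.009]
force: [-0.2, -0.0, -0.4]
grip_width: 0.0813
```

Run:
```python
from station import ctrl, viewer
import cv2,numpy as np
o=ctrl.get_obs();print(o["time_s"],o["ee_pos"],o["force"],o["grip_width"])
c=viewer.camera("wrist")
cv2.imwrite("pics/wr2.png",cv2.resize(c["img"][120:300,130:380,::-1],None,fx=3,fy=3,interpolation=cv2.INTER_CUBIC))
```

```text
5.05 [0.5520516  0.07180806 0.11482274] [-0.17899838 -0.03338887 -0.35348584] 0.0813472026755125
```

View pics/wr2.png

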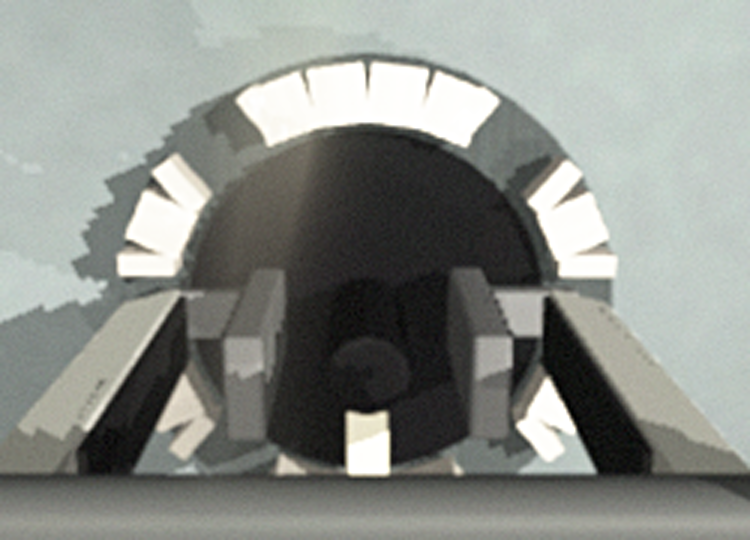

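The fingers straddle the tabs evenly: the inner edges are at x=185 and 547, and the tab faces at 227 and 512. Closing now.

play_rows(deltas=[[[0,0,0,0,0,0,58],[0,0,0,0,0,0,50],[0,0,0,0,0,0,42],[0,0,0,0,0,0,34],[0,0,0,0,0,0,34],[0,0,0,0,0,0,34],[0,0,0,0,0,0,34]]], grip_force=20)

```text
time_s: 5.8
ee_pos: [0.5522, 0.0722, 0.1149]
eef_rot: [0.988, 1.569, 0.571]
force: [0.3, 3.9, 5.3]
grip_width: 0.035
```

Run:
```python
from station import ctrl, viewer
import cv2,numpy as np
o=ctrl.get_obs();print(o["time_s"],o["ee_pos"],o["force"],o["moment"],o["grip_width"])
print("along tool y",o["force"]@np.array([.4073,.9133,0]))
c=viewer.camera("wrist")
cv2.imwrite("pics/wr3.png",cv2.resize(c["img"][120:300,130:380,::-1],None,fx=3,fy=3,interpolation=cv2.INTER_CUBIC))
```

```text
5.8 [0.55219064 0.07222836 0.11493262] [0.31830939 3.92300235 5.30062614] [ 0.8124721  -0.10755866  0.03390074] 0.0349567754781308
along tool y 3.7125254636605267
```

View pics/wr3.png

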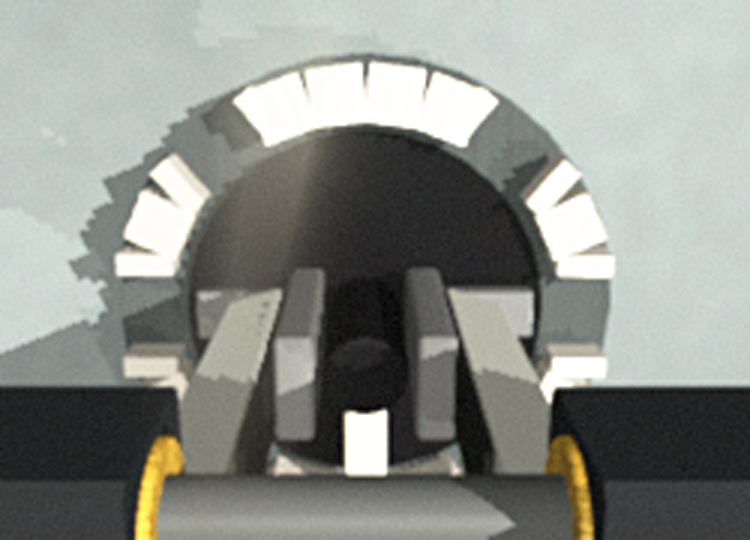

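Both tabs are pressed fully in (opening 35 mm) and the side load is small. Turning clockwise towards the plug.

play_rows(deltas=[[[0,0,0,0.05,0,0,34],[0,0,0,0.08,0,0,34],[0,0,0,0.08,0,0,34],[0,0,0,0.08,0,0,34],[0,0,0,0.08,0,0,34]]])

```text
time_s: 6.35
ee_pos: [0.5524, 0.0725, 0.115]
eef_rot: [1.358, 1.569, 0.568]
force: [2.5, 5.9, 4.5]
grip_width: 0.0348
```

play_rows(deltas=[[[0,0,0,0.08,0,0,34],[0,0,0,0.08,0,0,34],[0,0,0,0.08,0,0,34],[0,0,0,0.08,0,0,34],[0,0,0,0.08,0,0,34],[0,0,0,0.06,0,0,34],[0,0,0,0.04,0,0,34],[0,0,0,0,0,0,34],[0,0,0,0,0,0,34]]])

```text
time_s: 7.25
ee_pos: [0.5527, 0.0726, 0.115]
eef_rot: [1.802, 1.568, 0.515]
force: [5.6, 6.8, 3.3]
grip_width: 0.0349
```

Run:
```python
from station import ctrl, viewer
import cv2,numpy as np
from scipy.spatial.transform import Rotation as Ro
c=viewer.camera("wrist")
o=ctrl.get_obs();print(o["time_s"],o["ee_pos"],o["force"],o["moment"],o["grip_width"])
R=Ro.from_euler("xyz",o["eef_rot"]).as_matrix();print("knob est",np.arctan2(R[1,1],R[0,1])-np.pi/2+.419)
cv2.imwrite("pics/wr4.png",cv2.resize(c["img"][:,:,::-1],None,fx=1.5,fy=1.5,interpolation=cv2.INTER_CUBIC))
c=viewer.camera("side")
cv2.imwrite("pics/s4.png",cv2.resize(c["img"][130:290,160:380,::-1],None,fx=3.5,fy=3.5,interpolation=cv2.INTER_CUBIC))
```

```text
7.3 [0.55265675 0.07257162 0.11494082] [4.6445355  6.56020043 3.13348319] [ 1.35336975 -0.90519116 -0.0591913 ] 0.035015534693351176
knob est -0.8677605316319295
```

View pics/wr4.png

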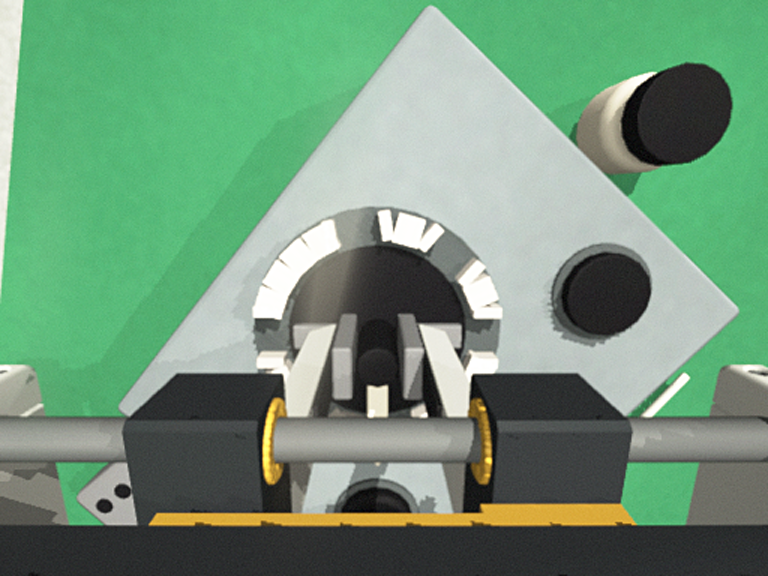

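View pics/s4.png

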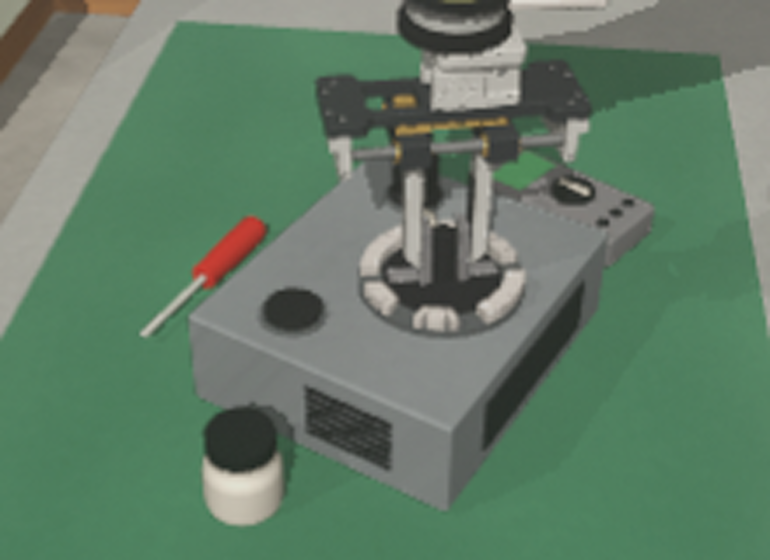

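The pointer and plug line up in the wrist view (both near x=377), and the knob estimate is -0.868 rad. Opening the fingers gradually.

play_rows(deltas=[[[0,0,0,0,0,0,40],[0,0,0,0,0,0,46],[0,0,0,0,0,0,52],[0,0,0,0,0,0,58],[0,0,0,0,0,0,66],[0,0,0,0,0,0,76],[0,0,0,0,0,0,84],[0,0,0,0,0,0,84],[0,0,0,0,0,0,84]]])

```text
time_s: 8.25
ee_pos: [0.5518, 0.0717, 0.1143]
eef_rot: [-1.42, 1.57, -2.707]
force: [-0.3, 0.2, 0.5]
grip_width: 0.084
```

Run:
```python
from station import ctrl, viewer
import cv2,numpy as np
c=viewer.camera("wrist")
o=ctrl.get_obs();print(o["time_s"],o["ee_pos"],o["force"],o["moment"],o["grip_width"])
cv2.imwrite("pics/wr5.png",cv2.resize(c["img"][:,:,::-1],None,fx=1.5,fy=1.5,interpolation=cv2.INTER_CUBIC))
```

```text
8.3 [0.55178719 0.07172132 0.11437211] [ 0.58452168  0.18038193 -0.39656232] [-0.00630847 -0.11237165 -0.01628254] 0.08380450279230194
```

View pics/wr5.png

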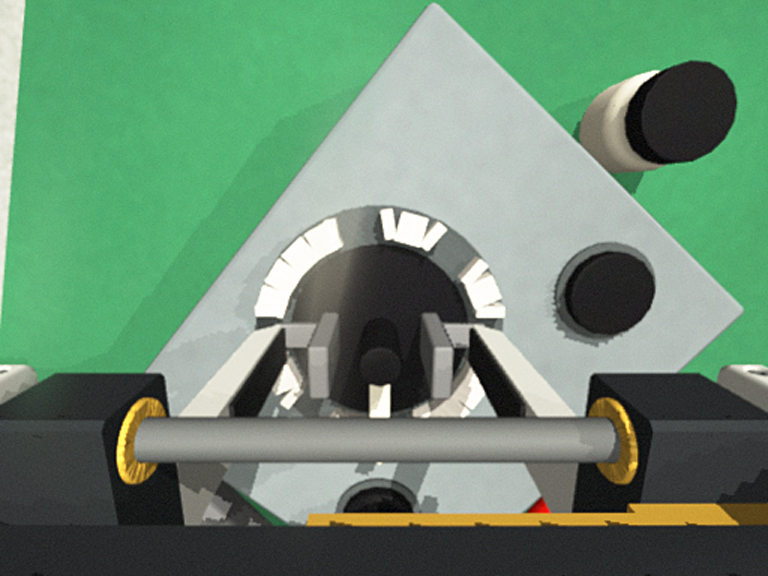

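Both tabs are out: the outer faces are at x=309 and 454, and the fingers are clear of them. Lifting straight up and checking.

play_rows(deltas=[[[-5,0,0,0,0,0,84],[-12,0,0,0,0,0,84],[-18,0,0,0,0,0,84],[-20,0,0,0,0,0,84],[-20,0,0,0,0,0,84],[-20,0,0,0,0,0,84],[-15,0,0,0,0,0,84],[-8,0,0,0,0,0,84],[0,0,0,0,0,0,84]]])

```text
time_s: 9.2
ee_pos: [0.5522, 0.0718, 0.2339]
eef_rot: [1.348, 1.569, 0.062]
force: [-0.3, 0.1, 0.5]
grip_width: 0.084
```

Run:
```python
from station import ctrl, viewer
import cv2,numpy as np,pickle
c=viewer.camera("wrist");pickle.dump(c,open("w6.pkl","wb"))
o=ctrl.get_obs();print(o["time_s"],o["ee_pos"],o["force"],o["grip_width"])
cv2.imwrite("pics/wr6.png",cv2.resize(c["img"][:,:,::-1],None,fx=1.5,fy=1.5,interpolation=cv2.INTER_CUBIC))
c=viewer.camera("side")
cv2.imwrite("pics/s6.png",cv2.resize(c["img"][130:290,160:380,::-1],None,fx=3.5,fy=3.5,interpolation=cv2.INTER_CUBIC))
```

```text
9.25 [0.55186833 0.07181156 0.23273745] [ 0.44780011 -0.06279071 -0.67693543] 0.08409130888738643
```

View pics/wr6.png

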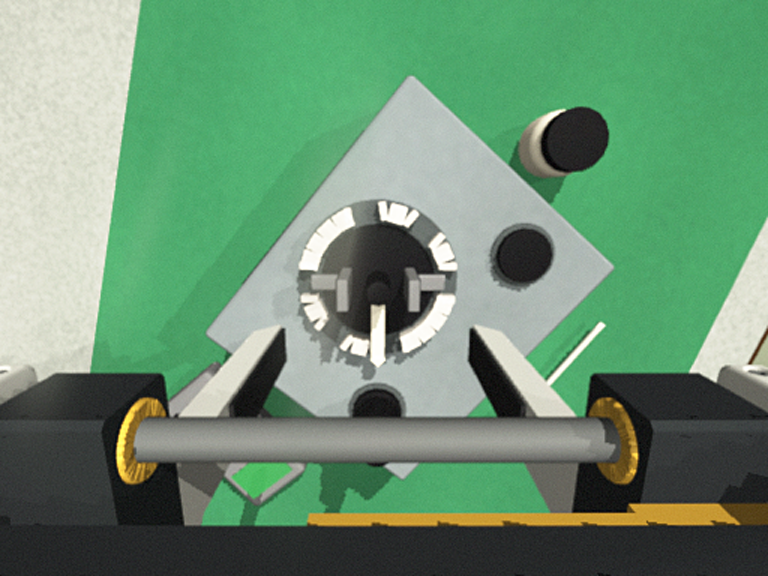

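View pics/s6.png

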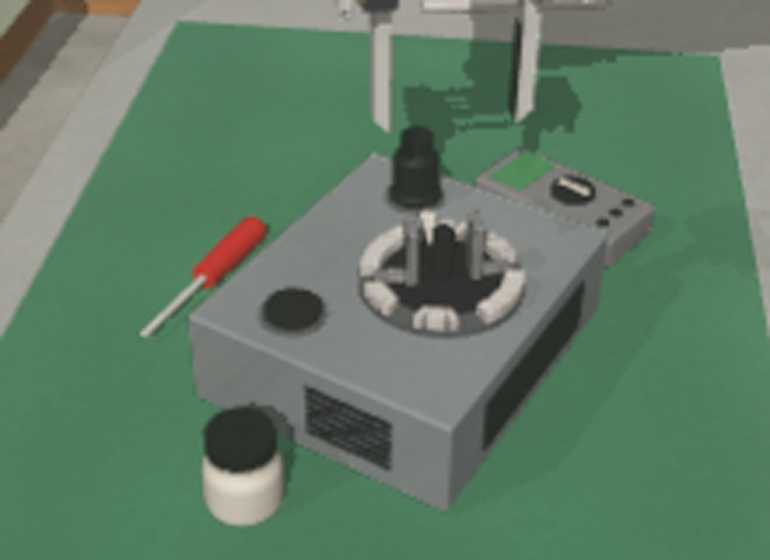

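The pointer (tip at about (377,365)) points straight at the plug (about (378,405)), and both tabs are out. I'll measure the tab span before handing in.

Run:
```python
from h import *
c=pickle.load(open("w6.pkl","rb"))
f=lambda p,z:ray(c,(np.array(p)+.5)/1.5-.5,z)
a,b=f((337,300),.146),f((420,300),.146);print("span",np.linalg.norm(a-b),(a+b)/2)
k=f((378.5,280),.105);t=f((377.5,365),.112);p=f((377,392),.15)
print("ptr",np.arctan2(*(t-k)[1::-1]),"plug dir",np.arctan2(*(p-k)[1::-1]))
cv2.imwrite("pics/wz6.png",cv2.resize(c["img"][125:285,190:315,::-1],None,fx=5,fy=3.7,interpolation=cv2.INTER_CUBIC))
```

```text
span 0.05525545932755113 [0.554804   0.07021486 0.146     ]
ptr -1.2980237181143326 plug dir -1.304344442738452
```

View pics/wz6.png

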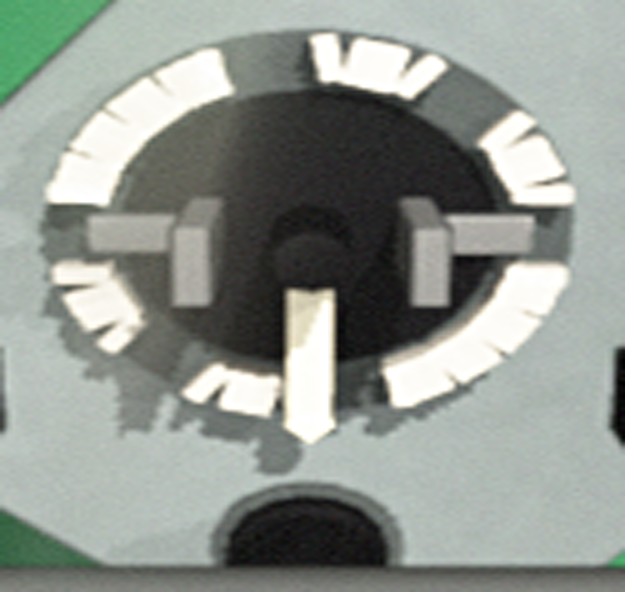

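The tabs measure 55.3 mm over their outer faces (56 mm nominal when out) and sit in their notches. The pointer is within 0.01 rad of the plug's direction.

```bash
python3 -c "
from station import hand_in
print(hand_in())"
```

```text
the job is handed in; nothing more can be done
None
```

The selector now points at the outlet with the tall plug and looks locked there. I handed the job in about 9.3 s into the 34 s limit; `hand_in()` reports no verdict.

I pinched both tabs fully in (finger opening 35 mm) and turned the knob about 0.87 rad clockwise. I then opened the fingers gradually and lifted clear to 0.233 m.

Last checks:
- **Pointer:** its direction measured -1.298 rad against -1.304 rad for the plug, well inside the 8 degrees allowed.
- **Tabs:** they span 55.3 mm over their outer faces, against 56 mm when fully out, and both sit in their notches.
- **Contact:** the force reading after lifting was under 1 N, so the robot is touching nothing.
- **Bystanders:** the multimeter, jar and screwdriver look undisturbed in the final side view; I did not measure their positions.

One disagreement: before the pinch, the top and wrist cameras put the knob axis about 3–4 mm apart. Part of that was an offset I measured in the wrist camera. I centred the fingers between the two estimates, and the net side load was about 4 N when pinched and stayed under 10 N during the turn.

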